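# Wedge the rocking tube shaker on the lab bench

## Robot

A 6-joint arm with a two-finger parallel gripper is mounted at the origin on the work surface. World frame = base frame: x ahead of the robot, y to its left, z up, the work surface at z = 0. Lengths are in m, angles in rad, forces in N, time in s.
With the tool pointing down it reaches from about 0.275 to 0.875 m from the base axis. Payload 12.5 kg.
Tool frame: the origin (TCP) lies at the very end of the fingers, on their centre line; the grasp point (between the pads) lies 19 mm behind it; z points along the fingers, y is the direction in which the jaws open and shut (so a half turn about z gives the same grasp; the last joint's range is limited). The gripper opens to 85 mm and grips with 20 to 120 N. Pads are 22 mm wide; open, the fingers measure 114 mm over their backs; the gripper's body (76 mm by 85 mm) begins 54 mm behind the grasp point. The pads swing forward as they close: fully open they stand 13 mm farther back than shut.
Start: joints at [1.251, 0.351, 1.652, -0, 1.139, -0.085], TCP at [0.128, 0.535, 0.231] pointing down, gripper open.
Joint ranges: [-2.75, 2.75], [-0.79, 2.1], [0.01, 2.65], [-1.57, 4.71], [0.07, 3.14], [-2.87, 2.87]. Speed limits (rad/s): [2.22, 2.22, 2.79, 3.14, 3.14, 3.14].

## Interface

Orientations are given as a unit quaternion [w, x, y, z].
In Python, from bench import status, vision, manip gives the robot as it stands.
- The arm moves only by the tool step_arm, never from a script. Its arguments are lists of equal length, an entry for each row: "dp": the shift along the tool's x, y, z as a fraction of full scale, a list of three; "twist": the turn about the tool's z as a fraction of full scale. In form: {"dp": [[x, y, z], ...], "twist": [twist, ...]}. A call has 1 to 12 rows; each row is the pose to reach, as a shift and turn from the pose commanded when the call began, along the tool's axes at that moment, turning the shorter way round; what a row does not reach only later rows make up. Full scale, the value 1, is 30 cm for a shift and pi rad for a turn. A row lasts 1/8 s, in which the tool goes at most 62.5 mm and 10.7 degrees, less where a joint would pass 70% of its speed; a pose out of reach is approached as far as the arm can. A call with a number of a shift or a turn outside -1 to 1 is refused whole. A call with a gripper value outside its range is refused whole. "grip" is the opening, from 0 (shut) to 1 (fully open), set as the call begins (left out, the last holds). The fingers move at their own pace and stop on an object; "newtons" is the grip in N (left out, the last holds). Time passes only in rows, so rows that repeat a pose let the fingers close. It gives the time, the measured TCP pose, the force and the opening at its end, in the units of the state.
- status.read_state(): the state, without advancing time (a new reading comes with each control period).
- vision.capture(name): name is "scene" or "top"; returns the picture (420x560x3 uint8, blue, green, red); there is no depth.
- vision.camera_info(name): a dict with "fx", "fy", "cx", "cy" (pixels), "k1" (the pictures are not rectified: a ray, as slopes to the right and down, at radius r is drawn at 1 + k1 r^2 times it, then the intrinsics apply), "rvec" (rotation vector, rad) and "tvec" (3), from world to camera coordinates, as OpenCV has them. Camera axes: x right, y down, z forward; pixel columns grow to the right and rows downward; lengths in m; the calibration is good to about 2 mm. A picture is of the moment at which its call begins. camera_info takes no time and is no camera call.
- manip.close_job(): hands the job in, once; it reports no verdict.
The state is a dict: "time_s": time; "joints": joint angles; "joint_vel": joint speeds; "joint_torque": joint torques, N m; "tool_pos": TCP position; "eef_rot": TCP orientation; "contact_force": force on the tool from outside, world axes, zero at the start; "ft_torque": the same for the moment, N m; "finger_gap": finger opening in m.
Only numpy, scipy, OpenCV 4.12 (cv2) and the standard library are available. Lean on these libraries where they do the work, as an engineer would, in place of code of your own. Each camera call takes 0.05 s, during which the arm holds its last target.

## Task

The white tube shaker rocks because the rubber foot under one corner, the control-panel corner next to the orange wedge, is worn short. Without picking anything up, push the wedge along the bench with the fingertips, thin end first, under that foot until the shaker no longer rocks, then press down firmly on top of that corner to prove it stays level. Finish while still pressing there, with the fingers off the wedge; do not shove the shaker across the bench or jack it up, and leave the other things alone.

Things in the scene. Friction and masses are not known exactly. Their poses are not given: they have to be found in the camera images.
- shaker: White tube shaker, a box 240 mm deep (x) by 200 mm wide (y), about 5.5 kg, loose on four round rubber feet at x = +-95, y = +-75 mm. Control panel on its front (-x face), a block of tubes on top. Housing underside 18 mm, flat top 90 mm above the bench. Origin: centre of the footprint at bench height; x points to its back, y to its left, z up. Sliding it takes well over 15 N.
- foot (a point): Axis of the worn front-left foot where it meets the housing's underside, 18 mm above the bench when level; axes as the shaker's. A rigid stump 20 mm across, its axis 25 mm in from the front and the left side, ending 4 to 8 mm above the bench (hidden, differs each time): a press of 3 to 9 N on that corner tips it down by that much; let go, it rocks back level.
- corner_top (a point): The place to press: point on the shaker's flat top right above the worn foot, 90 mm above the bench when level, 25 mm in from the front and from the left side, 67 mm ahead of the tube block.
- wedge: Orange ribbed wedge, 100 mm long (x), 40 mm wide (y), 70 g, loose to the left of the shaker, thin end roughly towards the worn foot. Height 1.5 mm at the thin end (x = +50 mm), rising evenly to 20 mm at x = -44 mm. Origin: centre of its underside. Slides with under 1 N; a push of 6 to 12 N seats it under the foot and it stays when let go; over about 15 N may shove or jack the shaker.
- wedge_tip (a point): Middle of the wedge's thin end, at bench height.
- wedge_back (a point): Middle of the wedge's upright back face (40 mm wide, 20 mm high), 10 mm above the bench: where to push.
- marker: Marker pen, 13 mm thick, 132 mm long, lying on the bench in front of the shaker; leave it. Origin: its middle, underneath; x along it.
- jar: Small amber sample jar, 42 mm across, 55 mm tall, standing to the left of the shaker behind the wedge's path; leave it. Origin: centre of its underside.
- timer: White bench timer, 62 mm square, 14 mm thick, near the robot on its right; leave it. Origin: centre of its underside.
- reagent: Cream reagent bottle with blue cap, 52 mm across, 115 mm tall, near the robot on its left; leave it. Origin: centre of its underside.
- tube_block (a point): Centre of the top of the shaker's aluminium tube block, 40 mm above the shaker's flat top (130 mm above the bench): 140 mm (x) by 160 mm (y) at its foot; axes as the shaker's. Leave it alone.
Not all that is in view belongs to the job. Of the things that look like the wedge, take the one that is farthest to the robot's left at the start.

How it is judged:
At the end, for the whole second after the job is handed in: Fingers press the top of the worn corner with over 5 N (within 55 mm of it) and are off the wedge; the wedge is under that foot (foot axis within its 40 mm width) and carries over 1.5 N; the shaker is level within 0.014 rad (1.6 mm at that corner); all at rest (contact force between the fingers and shaker above 5 N and contact force between wedge and shaker above 1.5 N and angle between shaker's own z axis and vertical below 0.014 rad and y of foot in the frame of wedge between -0.02 and 0.02 m and horizontal distance between the grasp point and corner_top below 0.055 m and contact force between the fingers and wedge below 0.3 N and linear speed of each of shaker, wedge below 0.01 m/s); the arm keeps its last pose, push and grip.
It fails at once if the wedge is lifted off the bench or tipped over (height (world z) of wedge above 0.01 m or angle between wedge's own z axis and vertical above 0.25 rad).
It fails at once if the shaker is shoved more than 25 mm, lifted or tipped (distance of shaker from where it was at the start of the episode above 0.025 m or angle between shaker's own z axis and vertical above 0.12 rad).
It fails at once if another thing on the bench is moved more than 20 mm (distance of any of marker, jar, timer, reagent from where it was at the start of the episode above 0.02 m).
It also fails if it takes over 58 s, if anything falls off the work surface, if the arm or the gripper's body presses on something with over 40 N, if the wrist force passes 120 N, or if a joint passes its speed limit or range.

## Working session

There is one attempt and no reset: what is moved stays moved. The work goes in short steps, Python scripts to look and compute and a tool call to move; the robot and the scene stay as the last step left them, time stands still between calls to the robot, and variables do not carry over. Pictures are saved under pics/ and viewed, and the job is handed in when it is done.

Besides the shell and the picture viewer there is one more tool, called after "Request:" in YAML: its name, and indented under it one key for each argument. step_arm: Moves the arm, as the interface text tells. Shift numbers are shares of 30 cm and turn numbers shares of pi rad, none past 1 either way. Its arguments: {"type":"object","properties":{"dp":{"type":"array"},"twist":{"type":"array"},"grip":{"type":"number"},"newtons":{"type":"number"}},"required":["dp","twist"]}

```bash
mkdir -p pics; ls
python3 - <<'E'
from bench import status, vision, manip
import cv2
s=status.read_state(); print(s)
for n in("scene","top"):
    print(n,vision.camera_info(n)); cv2.imwrite(f"pics/{n}0.png",vision.capture(n))
E
```

```text
pics
{'time_s': 0.0, 'joints': array([ 1.25138581e+00,  3.51235077e-01,  1.65241403e+00, -1.64904676e-05,
        1.13909468e+00, -8.46010952e-02]), 'joint_vel': array([ 0.00019757,  0.00073604,  0.00063336, -0.00069981,  0.00110238,
       -0.00051521]), 'joint_torque': array([ 1.92899657e-03, -5.06091607e+01, -2.91408116e+01,  3.06540278e-05,
        4.48259772e-03,  5.62455989e-05]), 'tool_pos': array([0.12783895, 0.53460275, 0.23076288]), 'eef_rot': array([-1.08144331e-04,  1.17131730e-01,  9.93116220e-01, -5.65366287e-04]), 'contact_force': array([-0.47650353, -0.27498851, -0.47368585]), 'ft_torque': array([ 0.00158018, -0.0160176 , -0.0030415 ]), 'finger_gap': 0.08564549362993229}
scene {'fx': 382.47100248855793, 'fy': 382.47100248855793, 'cx': 284.30356471123724, 'cy': 206.80980337091324, 'k1': -0.00640297250468904, 'rvec': array([ 2.1729012 ,  1.35100747, -0.46799835]), 'tvec': array([-0.22361843, -0.27492964,  1.25277601])}
top {'fx': 507.92328082293255, 'fy': 507.92328082293255, 'cx': 288.20485942541944, 'cy': 215.32000863296878, 'k1': -0.13425846773386024, 'rvec': array([ 2.08061207, -2.13599531,  0.23596825]), 'tvec': array([0.02465991, 0.49082569, 1.49795862])}
```

View pics/scene0.png

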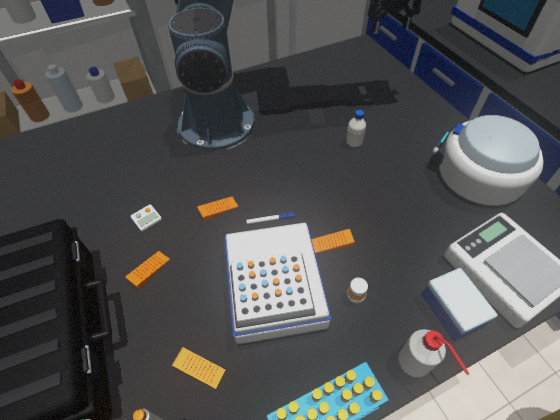

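View pics/top0.png

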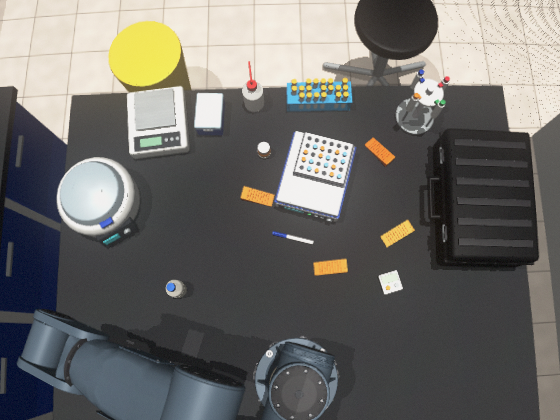

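The scene view shows the shaker at about (278,280). Four things look like the wedge. In the top picture they are at (258,196), (330,267), (397,233) and (380,151). The one farthest to the robot's left (image left in the top view) is (258,196), which is (333,241) in the scene view, beside the shaker's front-left corner. I'll check it in close crops.

Run:
```python
import cv2
a=cv2.imread("pics/top0.png")[115:235,220:370]; cv2.imwrite("pics/topc.png",cv2.resize(a,None,fx=5,fy=5,interpolation=cv2.INTER_CUBIC))
a=cv2.imread("pics/scene0.png")[200:345,215:375]; cv2.imwrite("pics/scenec.png",cv2.resize(a,None,fx=4,fy=4,interpolation=cv2.INTER_CUBIC))
```

```text
(no output)
```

View pics/topc.png

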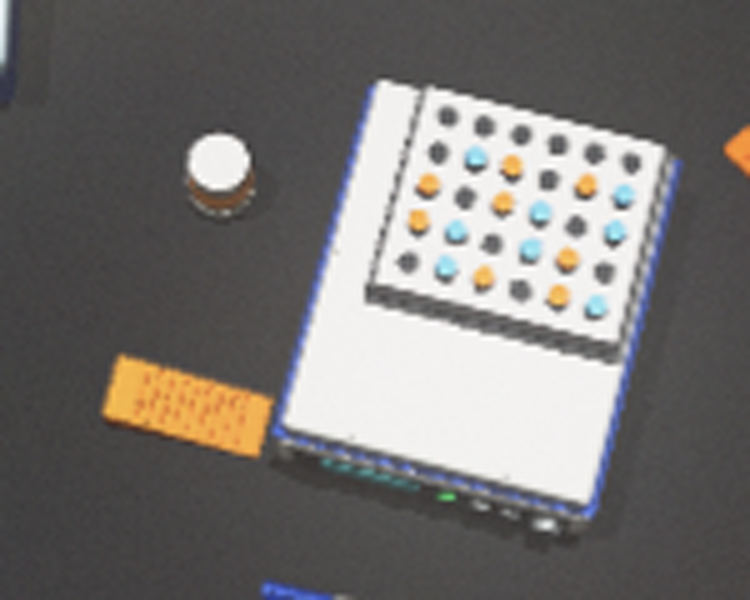

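View pics/scenec.png

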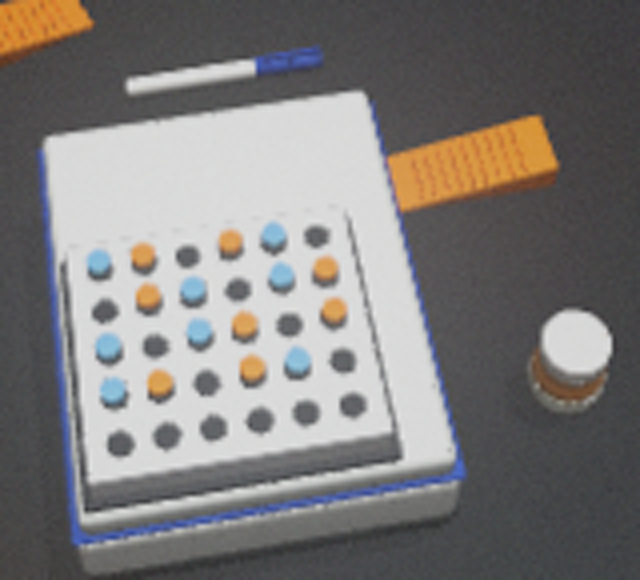

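```bash
cat > h.py <<'E'
import numpy as np, cv2
from bench import status, vision, manip
from scipy.optimize import least_squares
C={n:vision.camera_info(n) for n in("scene","top")}
def proj(n,P):
    c=C[n]; R=cv2.Rodrigues(c["rvec"])[0]; q=np.atleast_2d(P)@R.T+c["tvec"]
    s=q[:,:2]/q[:,2:]; s=s*(1+c["k1"]*(s**2).sum(1,keepdims=True))
    return s*[c["fx"],c["fy"]]+[c["cx"],c["cy"]]
def ray(n,uv,z):
    c=C[n]; R=cv2.Rodrigues(c["rvec"])[0]
    d=(np.array(uv,float)-[c["cx"],c["cy"]])/[c["fx"],c["fy"]]; s=d.copy()
    for _ in range(20): s=d/(1+c["k1"]*(s@s))
    v=R.T@np.array([*s,1]); o=-R.T@c["tvec"]; return (o+v*(z-o[2])/v[2])
def pose(p,L): 
    x,y,a=p;c,s=np.cos(a),np.sin(a); L=np.atleast_2d(L)
    return np.c_[x+c*L[:,0]-s*L[:,1], y+s*L[:,0]+c*L[:,1], L[:,2]]
def fit(obs,p0):
    f=lambda p:np.concatenate([(proj(n,pose(p,l))[0]-np.array(uv)) for n,uv,l in obs])
    r=least_squares(f,p0); return r.x, r.fun.reshape(-1,2)
E
python3 - <<'E'
from h import *
t=lambda U,V:("top",((U+.5)/5-.5+220,(V+.5)/5-.5+115))
s=lambda U,V:("scene",((U+.5)/4-.5+215,(V+.5)/4-.5+200))
np.set_printoptions(precision=4,suppress=True)
S=[(t(283,432),[-.12,.1,.09]),(t(375,80),[.12,.1,.09]),(t(590,503),[-.12,-.1,.09]),
 (s(367,92),[-.12,.1,.09]),(s(43,138),[-.12,-.1,.09]),(s(457,466),[.12,.1,.09])]
p,r=fit([(a[0],a[1],l) for a,l in S],[.6,0,0]); print("shaker",p,r)
W=[(t(120,354),[-.044,.02,.02]),(t(103,418),[-.044,-.02,.02]),(t(260,457),[.05,-.02,.0015]),
 (s(542,116),[-.044,-.02,.02]),(s(558,170),[-.044,.02,.02])]
w,r=fit([(a[0],a[1],l) for a,l in W],[.6,.2,-1.5]); print("wedge",w,r)
for a,l in W: print(l, ray(a[0],a[1],l[2]))
for a,l in S: print(l, ray(a[0],a[1],l[2]))
foot=pose(p,[-.095,.075,.09])[0]; print("foot",foot)
c,sn=np.cos(w[2]),np.sin(w[2]);d=foot[:2]-w[:2]; print("foot in wedge",c*d[0]+sn*d[1],-sn*d[0]+c*d[1])
print("shaker left dir",p[2]+np.pi/2,"wedge dir",w[2], "tip,back",pose(w,[[.05,0,0],[-.05,0,.01]]))
print("jar",ray("top",((217+.5)/5-.5+220,(160+.5)/5-.5+115),.055))
for q in[(272,234),(313,242)]: print("marker",ray("top",q,.006))
print(ray("top",(175,288),.1))
E
```

```text
shaker [ 0.6176 -0.0794 -0.29  ] [[-1.3092 -0.9377]
 [ 0.8454 -2.6606]
 [ 1.918   1.843 ]
 [ 0.7808 -2.4385]
 [-2.9241 -1.8004]
 [ 2.2948  1.3192]]
wedge [ 0.5682  0.1118 -1.8237] [[ 0.2441  0.2708]
 [ 0.5534 -0.613 ]
 [-1.6504 -0.5184]
 [-0.8738  0.05  ]
 [-0.0257 -0.3229]]
[-0.044, 0.02, 0.02] [0.5995 0.1502 0.02  ]
[-0.044, -0.02, 0.02] [0.5579 0.1612 0.02  ]
[0.05, -0.02, 0.0015] [0.5345 0.0632 0.0015]
[-0.044, -0.02, 0.02] [0.5607 0.1615 0.02  ]
[-0.044, 0.02, 0.02] [0.5994 0.149  0.02  ]
[-0.12, 0.1, 0.09] [0.5282 0.0469 0.09  ]
[0.12, 0.1, 0.09] [ 0.7524 -0.015   0.09  ]
[-0.12, -0.1, 0.09] [ 0.4798 -0.1354  0.09  ]
[-0.12, 0.1, 0.09] [0.5366 0.0458 0.09  ]
[-0.12, -0.1, 0.09] [ 0.4817 -0.1366  0.09  ]
[0.12, 0.1, 0.09] [ 0.7568 -0.0206  0.09  ]
foot [0.548  0.0197 0.09  ]
foot in wedge 0.09429193989601774 0.0035012324067833847
shaker left dir 1.280802919325687 wedge dir -1.8236889622752095 tip,back [[0.5557 0.0634 0.    ]
 [0.5807 0.1602 0.01  ]]
jar [0.7151 0.0854 0.055 ]
marker [0.4434 0.0636 0.006 ]
marker [ 0.4147 -0.0636  0.006 ]
[0.2741 0.3456 0.1   ]
```

Run:
```python
from h import *
t=lambda U,V:("top",((U+.5)/5-.5+220,(V+.5)/5-.5+115))
s=lambda U,V:("scene",((U+.5)/4-.5+215,(V+.5)/4-.5+200))
np.set_printoptions(precision=4,suppress=True)
a,b=.116,.095
S=[(t(283,432),[-a,b,.09]),(t(375,80),[a,b,.09]),(t(590,503),[-a,-b,.09]),
 (s(367,92),[-a,b,.09]),(s(43,138),[-a,-b,.09]),(s(457,466),[a,b,.09])]
p,r=fit([(x[0],x[1],l) for x,l in S],[.6,0,0]); print("shaker",p,r)
foot=pose(p,[-.095,.075,.09])[0]; print("foot",foot)
w=np.array([ 0.5682,0.1118,-1.8237])
c,sn=np.cos(w[2]),np.sin(w[2]);d=foot[:2]-w[:2]; print("foot in wedge",c*d[0]+sn*d[1],-sn*d[0]+c*d[1])
im=cv2.imread("pics/top0.png");im=cv2.resize(im[115:235,220:370],None,fx=5,fy=5,interpolation=cv2.INTER_CUBIC)
def dr(P,col):
    q=((proj("top",P)-[220,115]+.5)*5-.5).astype(int); cv2.polylines(im,[q.reshape(-1,1,2)],True,col,1)
dr(pose(p,[[-.12,.1,.085],[.12,.1,.085],[.12,-.1,.085],[-.12,-.1,.085]]),(0,0,255))
dr(pose(p,[[-.015-.083+.07,.08,.13],[.112,.08,.13],[.112,-.08,.13],[-.028,-.08,.13]]),(255,0,255))
dr(pose(w,[[-.044,.02,.02],[.05,.02,.0015],[.05,-.02,.0015],[-.044,-.02,.02]]),(0,255,0))
dr(pose(w,[[-.05,.02,0.02],[.05,.02,.0],[.05,-.02,.0],[-.05,-.02,0.02]]),(255,255,0))
cv2.imwrite("pics/fit.png",im)
# move calc
st=status.read_state(); q=st["eef_rot"]
from scipy.spatial.transform import Rotation as Ro
R=Ro.from_quat([q[1],q[2],q[3],q[0]]).as_matrix()
u=np.array([c,sn,0]); back=pose(w,[-.05,0,0])[0]
tgt=back-u*.045+[0,0,.1]; print("back",back,"tgt",tgt,"dp",R.T@(tgt-st["tool_pos"])/.3, R[:,0],R[:,1])
```

```text
shaker [ 0.618  -0.0773 -0.2831] [[ 0.1719 -1.6019]
 [ 1.1102 -1.0869]
 [ 0.245  -0.0981]
 [-0.5132 -1.1398]
 [-0.0858 -0.5977]
 [ 0.6716 -0.8359]]
foot [0.5477 0.0212 0.09  ]
foot in wedge 0.09283751806981402 0.002841627525166965
back [0.5807 0.1602 0.    ] tgt [0.592  0.2038 0.1   ] dp [-1.7613 -0.7122  0.4367] [-0.9726  0.2327  0.0001] [ 0.2327  0.9726 -0.001 ]
```

View pics/fit.png

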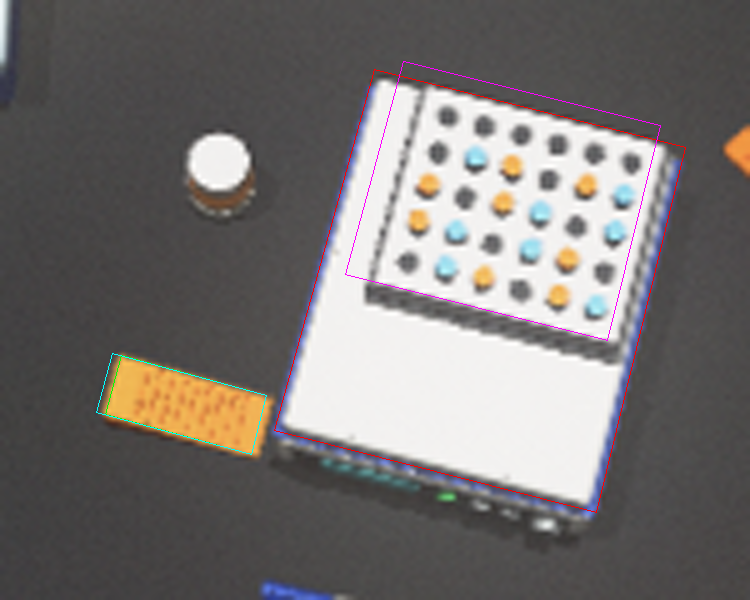

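The fit overlays well. The wedge's back edge is about 4 mm nearer the shaker than I fitted, because the flat crest runs to x = -50, so I take its back at (0.579, 0.156). Next I move over behind it, turned 90° and with the gripper shut.

Request:
step_arm:
  dp:
    - [-0.9,-0.36,0.2]
    - [-0.9,-0.36,0.2]
    - [-0.9,-0.36,0.2]
    - [-0.9,-0.36,0.2]
    - [-0.9,-0.36,0.2]
    - [-0.9,-0.36,0.2]
    - [-0.9,-0.36,0.2]
  twist: [0.25,0.25,0.25,0.25,0.25,0.25,0.25]
  grip: 0
  newtons: 40

```text
time_s: 0.98
tool_pos: [0.365, 0.3672, 0.1712]
eef_rot: [-0.0, 0.488, 0.873, -0.0]
contact_force: [-0.8, -1.0, 0.2]
finger_gap: 0.0
```

```bash
cat >> h.py <<'E'
from scipy.spatial.transform import Rotation as Ro
def rot(st):
    q=st["eef_rot"]; return Ro.from_quat([q[1],q[2],q[3],q[0]]).as_matrix()
def plan(tgt,yaw):
    st=status.read_state(); R=rot(st); y=np.arctan2(R[1,0],R[0,0])
    print("t",st["time_s"],"pos",st["tool_pos"].round(4),"yaw",round(y,4),"F",st["contact_force"].round(2),"gap",round(st["finger_gap"],4))
    print("dp",(R.T@(np.array(tgt)-st["tool_pos"])/.3).round(4),"twist",round(-(((yaw-y)+np.pi)%(2*np.pi)-np.pi)/np.pi,4),"z axis",R[:,2].round(4))
E
python3 -c "
from h import *
plan([.5887,.1944,.1],1.318)"
```

```text
t 0.975 pos [0.365  0.3672 0.1712] yaw 2.1215 F [-0.82 -0.97  0.15] gap 0.0
dp [-0.881   0.334   0.2371] twist 0.2558 z axis [-5.e-04 -2.e-04 -1.e+00]
```

Request:
step_arm:
  dp:
    - [-0.88,0.335,0.237]
    - [-0.88,0.335,0.237]
    - [-0.88,0.335,0.237]
    - [-0.88,0.335,0.237]
    - [-0.88,0.335,0.237]
    - [-0.88,0.335,0.237]
    - [-0.88,0.335,0.237]
    - [-0.88,0.335,0.237]
    - [-0.88,0.335,0.237]
  twist: [0.256,0.256,0.256,0.256,0.256,0.256,0.256,0.256,0.256]

```text
time_s: 2.1
tool_pos: [0.5887, 0.1955, 0.1006]
eef_rot: [0.0, 0.79, 0.613, 0.0]
contact_force: [-0.0, -0.1, 0.1]
finger_gap: -0.0001
```

```bash
python3 -c "
from h import *
plan([.5887,.1944,.006],1.318)
a=vision.capture('scene');cv2.imwrite('pics/s1.png',cv2.resize(a[150:350,200:400],None,fx=3,fy=3,interpolation=cv2.INTER_CUBIC))
a=vision.capture('top');cv2.imwrite('pics/t1.png',cv2.resize(a[115:235,220:370],None,fx=5,fy=5,interpolation=cv2.INTER_CUBIC))"
```

```text
t 2.1 pos [0.5887 0.1955 0.1006] yaw 1.3187 F [-0.   -0.07  0.13] gap -0.0001
dp [-0.0038  0.0007  0.3154] twist 0.0002 z axis [ 5.e-04  1.e-04 -1.e+00]
```

View pics/s1.png

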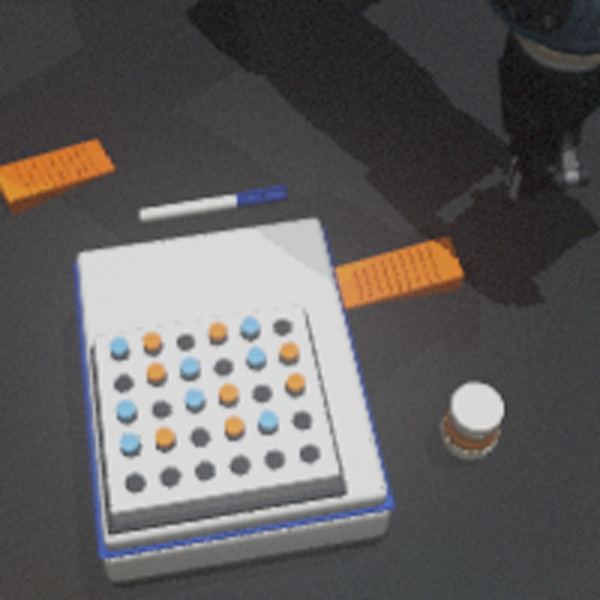

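```bash
python3 -c "
from h import *
print((proj('scene',[[.5887,.1955,.1],[.5887,.1955,.17]])-[200,150])*3)
a=cv2.imread('pics/s1.png')[0:300,400:600]; a=cv2.convertScaleAbs(a,alpha=2,beta=20);cv2.imwrite('pics/s1b.png',cv2.resize(a,None,fx=2,fy=2))"
```

```text
[[519.04340179 189.5300586 ]
 [535.46247679 133.49867254]]
```

View pics/s1b.png

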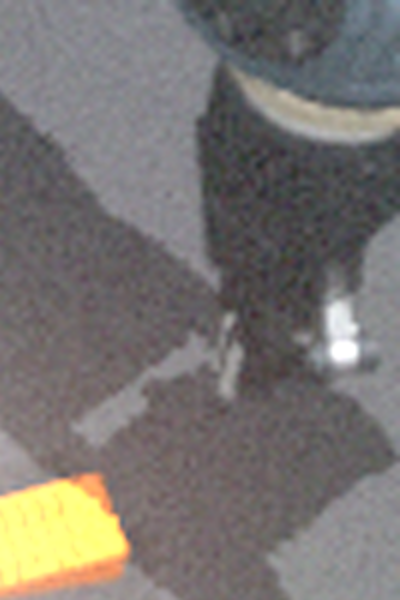

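The fingertips show at about (518,190) in the crop, where the TCP projects. The path behind the wedge is clear, so I descend.

Request:
step_arm:
  dp:
    - [0,0,0.16]
    - [0,0,0.26]
    - [0,0,0.31]
    - [0,0,0.31]
    - [0,0,0.31]
  twist: [0,0,0,0,0]

```text
time_s: 2.82
tool_pos: [0.5899, 0.1949, 0.0085]
eef_rot: [0.0, 0.791, 0.612, 0.001]
contact_force: [-0.2, -0.2, 0.1]
finger_gap: -0.0002
```

```bash
python3 -c "
from h import *
plan([.5787+.003,.1557+.0107,.007],1.318)"
```

```text
t 2.825 pos [0.5899 0.1949 0.0085] yaw 1.3172 F [-0.19 -0.23  0.11] gap -0.0002
dp [-0.0988 -0.0028  0.0049] twist -0.0003 z axis [ 1.9e-03  5.0e-04 -1.0e+00]
```

Request:
step_arm:
  dp:
    - [-0.03,0,0]
    - [-0.06,0,0]
    - [-0.08,0,0]
    - [-0.095,0,0]
    - [-0.11,0,0]
    - [-0.125,0,0]
    - [-0.14,0,0]
    - [-0.155,0,0]
    - [-0.17,0,0]
    - [-0.185,0,0]
    - [-0.2,0,0]
    - [-0.2,0,0]
  twist: [0,0,0,0,0,0,0,0,0,0,0,0]

```text
time_s: 4.32
tool_pos: [0.574, 0.1362, 0.0072]
eef_rot: [-0.0, 0.791, 0.612, -0.0]
contact_force: [-0.9, 0.0, -0.5]
finger_gap: 0.0004
```

```bash
python3 -c "
from h import *
plan([.5477,.0212,.007],1.318)
a=vision.capture('scene');cv2.imwrite('pics/s2.png',cv2.resize(a[190:290,260:380],None,fx=6,fy=6,interpolation=cv2.INTER_CUBIC))
a=vision.capture('top');cv2.imwrite('pics/t2.png',cv2.resize(a[115:235,220:370],None,fx=5,fy=5,interpolation=cv2.INTER_CUBIC))"
```

```text
t 4.325 pos [0.574  0.1362 0.0072] yaw 1.3168 F [-0.91  0.01 -0.47] gap 0.0004
dp [-0.3931  0.0115  0.0006] twist -0.0004 z axis [-3.e-04 -1.e-04 -1.e+00]
```

View pics/s2.png

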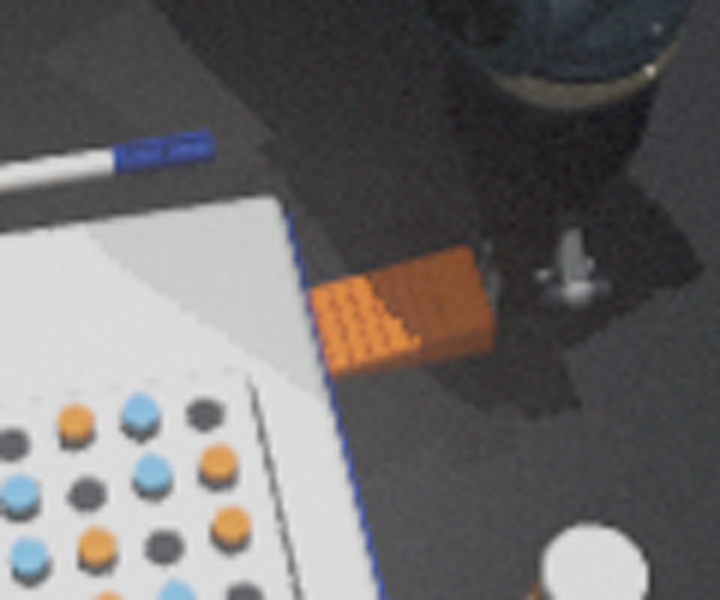

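View pics/t2.png

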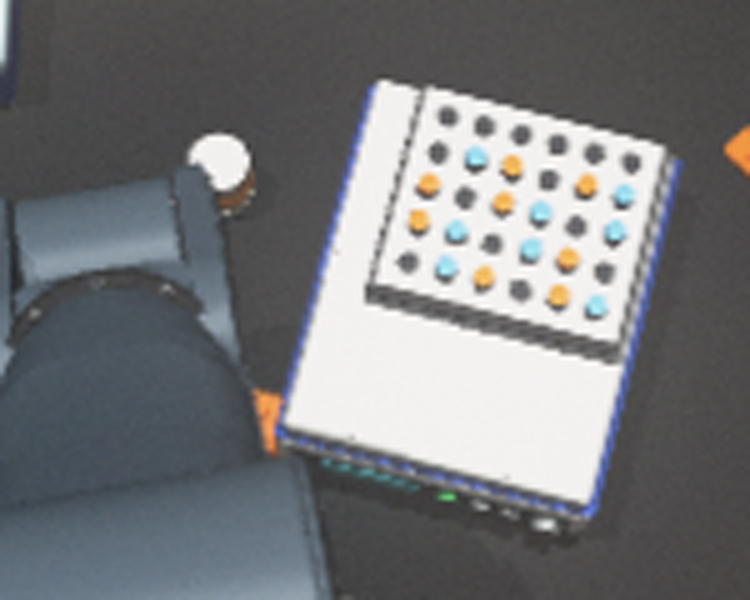

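The wedge moved straight ahead, with its back face at scene-crop (480,300) and its thin end now under the housing. The foot is about 7 mm beyond its tip. I continue in small steps and watch the force.

Request:
step_arm:
  dp:
    - [-0.008,0,0]
    - [-0.016,0,0]
    - [-0.024,0,0]
    - [-0.032,0,0]
    - [-0.032,0,0]
  twist: [0,0,0,0,0]

```text
time_s: 5.05
tool_pos: [0.5716, 0.1271, 0.0072]
eef_rot: [-0.0, 0.791, 0.612, -0.0]
contact_force: [0.6, 0.3, -0.2]
finger_gap: 0.0002
```

```bash
cat > f.py <<'E'
from h import *
plan([.5477,.0212,.007],1.318)
st=status.read_state(); R=rot(st); print("F tool",(R.T@st["contact_force"]).round(2))
E
python3 f.py
```

```text
t 5.05 pos [0.5716 0.1271 0.0072] yaw 1.3169 F [ 0.58  0.27 -0.21] gap 0.0002
dp [-0.3616  0.0114  0.0006] twist -0.0003 z axis [-1.e-04 -1.e-04 -1.e+00]
F tool [0.41 0.49 0.21]
```

Request:
step_arm:
  dp:
    - [-0.006,0,0]
    - [-0.012,0,0]
    - [-0.018,0,0]
    - [-0.018,0,0]
  twist: [0,0,0,0]

```text
time_s: 5.55
tool_pos: [0.5703, 0.1219, 0.0072]
eef_rot: [0.0, 0.791, 0.612, -0.0]
contact_force: [-0.4, -0.2, -0.5]
finger_gap: -0.0001
```

```bash
python3 f.py
```

```text
t 5.55 pos [0.5703 0.1219 0.0072] yaw 1.3171 F [-0.39 -0.16 -0.46] gap -0.0001
dp [-0.3438  0.0114  0.0007] twist -0.0003 z axis [-1.e-04 -1.e-04 -1.e+00]
F tool [-0.25 -0.34  0.46]
```

Request:
step_arm:
  dp:
    - [-0.006,0,0]
    - [-0.012,0,0]
    - [-0.012,0,0]
  twist: [0,0,0]

```text
time_s: 5.92
tool_pos: [0.5694, 0.1184, 0.0072]
eef_rot: [0.0, 0.791, 0.612, -0.0]
contact_force: [0.0, 0.1, -0.0]
finger_gap: -0.0002
```

```bash
python3 f.py
```

```text
t 5.925 pos [0.5694 0.1184 0.0072] yaw 1.317 F [ 0.01  0.1  -0.02] gap -0.0002
dp [-0.3318  0.0113  0.0007] twist -0.0003 z axis [-1.e-04 -1.e-04 -1.e+00]
F tool [ 0.1  -0.01  0.02]
```

Request:
step_arm:
  dp:
    - [-0.006,0,0]
    - [-0.012,0,0]
    - [-0.012,0,0]
  twist: [0,0,0]

```text
time_s: 6.3
tool_pos: [0.5685, 0.1149, 0.0072]
eef_rot: [-0.0, 0.791, 0.612, -0.0]
contact_force: [0.2, -0.4, -0.0]
finger_gap: 0.0
```

```bash
python3 f.py
```

```text
t 6.3 pos [0.5685 0.1149 0.0072] yaw 1.317 F [ 0.23 -0.4  -0.05] gap 0.0
dp [-0.3197  0.0114  0.0005] twist -0.0003 z axis [-2.e-04 -1.e-04 -1.e+00]
F tool [-0.33  0.32  0.05]
```

Request:
step_arm:
  dp:
    - [-0.006,0,0]
    - [-0.01,0,0]
    - [-0.01,0,0]
  twist: [0,0,0]

```text
time_s: 6.68
tool_pos: [0.5677, 0.112, 0.0072]
eef_rot: [0.0, 0.791, 0.612, -0.0]
contact_force: [-0.7, 1.2, 0.4]
finger_gap: 0.0001
```

```bash
python3 f.py
```

```text
t 6.675 pos [0.5677 0.112  0.0072] yaw 1.3171 F [-0.73  1.16  0.37] gap 0.0001
dp [-0.3099  0.0113  0.0006] twist -0.0003 z axis [-1.e-04 -1.e-04 -1.e+00]
F tool [ 0.94 -1.   -0.37]
```

Request:
step_arm:
  dp:
    - [-0.004,0,0]
    - [-0.007,0,0]
    - [-0.007,0,0]
  twist: [0,0,0]

```text
time_s: 7.05
tool_pos: [0.5672, 0.1101, 0.0072]
eef_rot: [-0.0, 0.791, 0.612, -0.0]
contact_force: [-0.0, -0.9, 0.3]
finger_gap: 0.0001
```

```bash
python3 f.py
```

```text
t 7.05 pos [0.5672 0.1101 0.0072] yaw 1.3171 F [-0.   -0.94  0.27] gap 0.0001
dp [-0.3031  0.0113  0.0007] twist -0.0003 z axis [-1.e-04 -0.e+00 -1.e+00]
F tool [-0.91  0.24 -0.27]
```

Request:
step_arm:
  dp:
    - [-0.004,0,0]
    - [-0.007,0,0]
    - [-0.007,0,0]
  twist: [0,0,0]

```text
time_s: 7.42
tool_pos: [0.5667, 0.108, 0.0072]
eef_rot: [-0.0, 0.791, 0.612, -0.0]
contact_force: [0.4, 0.6, -0.3]
finger_gap: -0.0002
```

```bash
python3 f.py; python3 -c "
from h import *
a=vision.capture('scene');cv2.imwrite('pics/s3.png',cv2.resize(a[190:290,260:380],None,fx=6,fy=6,interpolation=cv2.INTER_CUBIC))"
```

```text
t 7.425 pos [0.5667 0.108  0.0072] yaw 1.3171 F [ 0.36  0.57 -0.33] gap -0.0002
dp [-0.296   0.0114  0.0006] twist -0.0003 z axis [-1.e-04 -1.e-04 -1.e+00]
F tool [0.64 0.2  0.33]
```

View pics/s3.png

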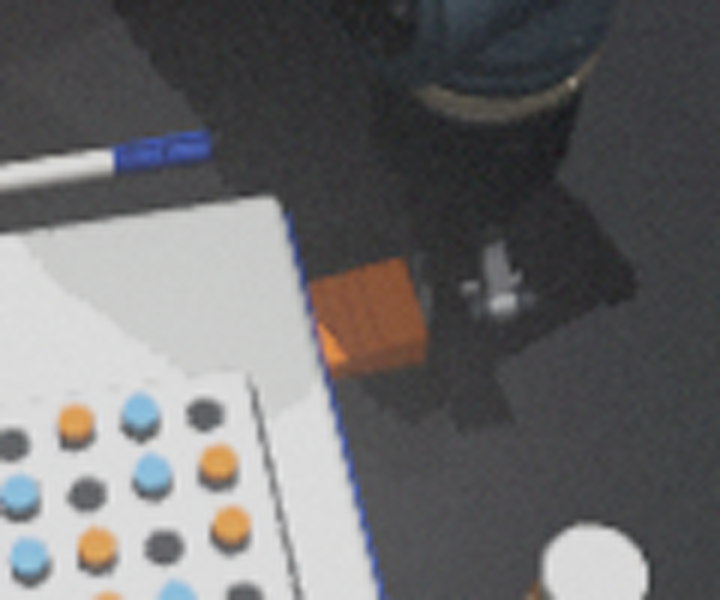

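The wedge is still straight (back top corners at crop (403,258) and (427,362)), and there is no push force yet. I carry on.

Request:
step_arm:
  dp:
    - [-0.003,0,0]
    - [-0.006,0,0]
    - [-0.006,0,0]
  twist: [0,0,0]

```text
time_s: 7.85
tool_pos: [0.5664, 0.1066, 0.0072]
eef_rot: [-0.0, 0.791, 0.612, 0.0]
contact_force: [1.4, 3.8, -0.9]
finger_gap: 0.0004
```

```bash
python3 f.py
```

```text
t 7.85 pos [0.5664 0.1066 0.0072] yaw 1.317 F [ 1.39  3.79 -0.92] gap 0.0004
dp [-0.2912  0.0111  0.0007] twist -0.0003 z axis [ 4.e-04  3.e-04 -1.e+00]
F tool [4.02 0.4  0.92]
```

The foot has touched: 4 N. I need 6–12 N, so I advance in half-millimetre steps.

Request:
step_arm:
  dp:
    - [-0.0015,0,0]
    - [-0.0015,0,0]
  twist: [0,0]

```text
time_s: 8.1
tool_pos: [0.5663, 0.1063, 0.0072]
eef_rot: [-0.0, 0.791, 0.612, 0.0]
contact_force: [0.4, 5.4, -1.8]
finger_gap: -0.0001
```

```bash
python3 f.py
```

```text
t 8.1 pos [0.5663 0.1063 0.0072] yaw 1.3171 F [ 0.45  5.35 -1.84] gap -0.0001
dp [-0.29    0.0112  0.0006] twist -0.0003 z axis [ 4.e-04  4.e-04 -1.e+00]
F tool [ 5.29 -0.91  1.84]
```

Request:
step_arm:
  dp:
    - [-0.002,0,0]
    - [-0.002,0,0]
    - [-0.002,0,0]
  twist: [0,0,0]

```text
time_s: 8.48
tool_pos: [0.5662, 0.1058, 0.0072]
eef_rot: [-0.0, 0.791, 0.612, 0.0]
contact_force: [1.0, 7.7, -1.6]
finger_gap: 0.0
```

```bash
python3 f.py
```

```text
t 8.475 pos [0.5662 0.1058 0.0072] yaw 1.3171 F [ 1.    7.67 -1.62] gap 0.0
dp [-0.2885  0.011   0.0006] twist -0.0003 z axis [ 6.e-04  6.e-04 -1.e+00]
F tool [ 7.67 -0.96  1.63]
```

Request:
step_arm:
  dp:
    - [-0.002,0,0]
    - [-0.002,0,0]
    - [-0.002,0,0]
  twist: [0,0,0]

```text
time_s: 8.85
tool_pos: [0.5662, 0.1054, 0.0073]
eef_rot: [-0.0, 0.791, 0.612, 0.001]
contact_force: [1.1, 8.5, -2.6]
finger_gap: 0.0001
```

```bash
python3 f.py
```

```text
t 8.85 pos [0.5662 0.1054 0.0073] yaw 1.3171 F [ 1.07  8.49 -2.62] gap 0.0001
dp [-0.2873  0.0108  0.0007] twist -0.0003 z axis [ 9.e-04  8.e-04 -1.e+00]
F tool [ 8.48 -1.09  2.63]
```

It is seated at about 8.5 N. I back off, rise, and look again.

Request:
step_arm:
  dp:
    - [0.02,0,0]
    - [0.06,0,0]
    - [0.12,0,0]
    - [0.15,0,-0.1]
    - [0.15,0,-0.25]
    - [0.15,0,-0.42]
    - [0.15,0,-0.5]
    - [0.15,0,-0.5]
    - [0.15,0,-0.5]
  twist: [0,0,0,0,0,0,0,0,0]

```text
time_s: 9.98
tool_pos: [0.5766, 0.1487, 0.1559]
eef_rot: [-0.0, 0.791, 0.612, -0.001]
contact_force: [-0.3, 0.1, 0.8]
finger_gap: 0.0001
```

```bash
python3 f.py; python3 -c "
from h import *
a=vision.capture('scene');cv2.imwrite('pics/s4.png',cv2.resize(a[200:345,215:375],None,fx=4,fy=4,interpolation=cv2.INTER_CUBIC))
a=vision.capture('top');cv2.imwrite('pics/t4.png',cv2.resize(a[115:235,220:370],None,fx=5,fy=5,interpolation=cv2.INTER_CUBIC))"
```

```text
t 9.975 pos [0.5766 0.1487 0.1559] yaw 1.3175 F [-0.34  0.11  0.83] gap 0.0001
dp [-0.4352  0.0142  0.4967] twist -0.0001 z axis [-1.8e-03 -3.0e-04 -1.0e+00]
F tool [ 0.02 -0.36 -0.83]
```

View pics/s4.png

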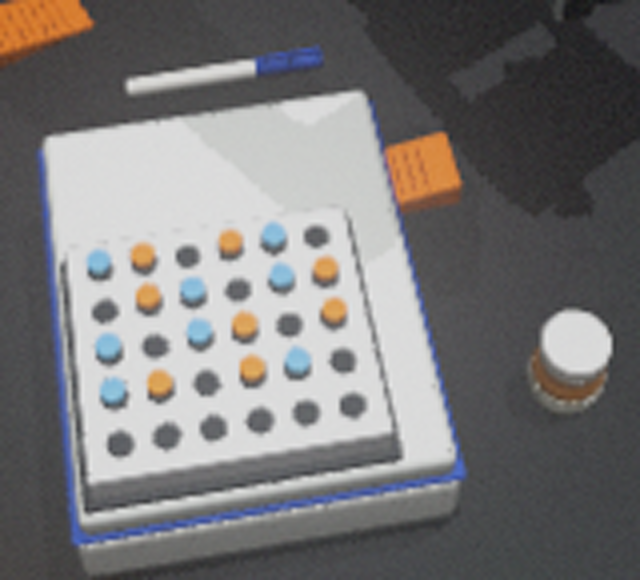

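View pics/t4.png

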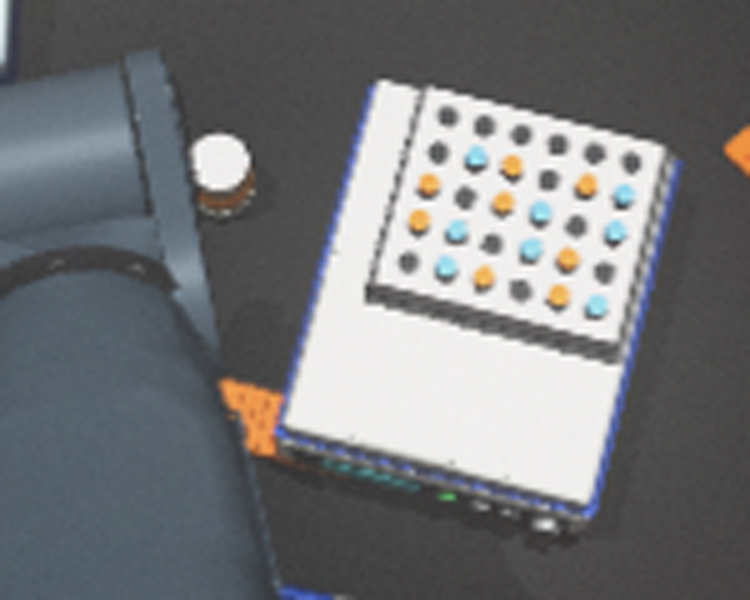

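The shaker's corners are unchanged: (367,92), (43,138) and (457,466) in the scene crop. The wedge stays under the corner, with its back top edge from (445,132) to (462,186). I check the lateral fit and then plan the press.

Run:
```python
from h import *
s=lambda U,V:[(U+.5)/4-.5+215,(V+.5)/4-.5+200]
A=ray("scene",s(445,132),.02);B=ray("scene",s(462,186),.02);print(A,B,np.linalg.norm(A-B))
m=(A+B)/2; d=(B-A)[:2]; h=np.arctan2(d[1],d[0])-np.pi/2; u=np.array([np.cos(h),np.sin(h)])
f=np.array([.5477,.0212])-m[:2]
for h in(h,-1.824): 
    u=np.array([np.cos(h),np.sin(h)]); print("heading",h,"foot from back x",u@f,"y",-u[1]*f[0]+u[0]*f[1])
plan([.5477,.0212,.105],1.318)
```

```text
[0.54381394 0.10037096 0.02      ] [0.58294864 0.09000126 0.02      ] 0.04048524650500736
heading -1.8298184736975347 foot from back x 0.07553453484405803 y 0.0037922867529308207
heading -1.824 foot from back x 0.07555532144679097 y 0.003352729335445786
t 10.075 pos [0.5765 0.1484 0.1557] yaw 1.3173 F [-0.04 -0.25  0.17] gap -0.0002
dp [-0.4345  0.0137  0.1693] twist -0.0002 z axis [-2.4e-03 -4.0e-04 -1.0e+00]
```

Request:
step_arm:
  dp:
    - [-0.2,0.007,0.0]
    - [-0.434,0.014,0.0]
    - [-0.434,0.014,0.08]
    - [-0.434,0.014,0.15]
    - [-0.434,0.014,0.17]
    - [-0.434,0.014,0.17]
    - [-0.434,0.014,0.17]
    - [-0.434,0.014,0.17]
  twist: [0,0,0,0,0,0,0,0]

```text
time_s: 11.08
tool_pos: [0.5489, 0.0214, 0.1068]
eef_rot: [0.0, 0.791, 0.612, 0.0]
contact_force: [-0.2, -0.0, 1.3]
finger_gap: 0.0001
```

```bash
python3 -c "
from h import *
plan([.5477,.0212,.09],1.318)
a=vision.capture('scene');cv2.imwrite('pics/s5.png',cv2.resize(a[200:345,215:375],None,fx=4,fy=4,interpolation=cv2.INTER_CUBIC))"
```

```text
t 11.075 pos [0.5489 0.0214 0.1068] yaw 1.3174 F [-0.24 -0.02  1.27] gap 0.0001
dp [-0.0016 -0.0038  0.056 ] twist -0.0002 z axis [ 0.0011 -0.     -1.    ]
```

View pics/s5.png

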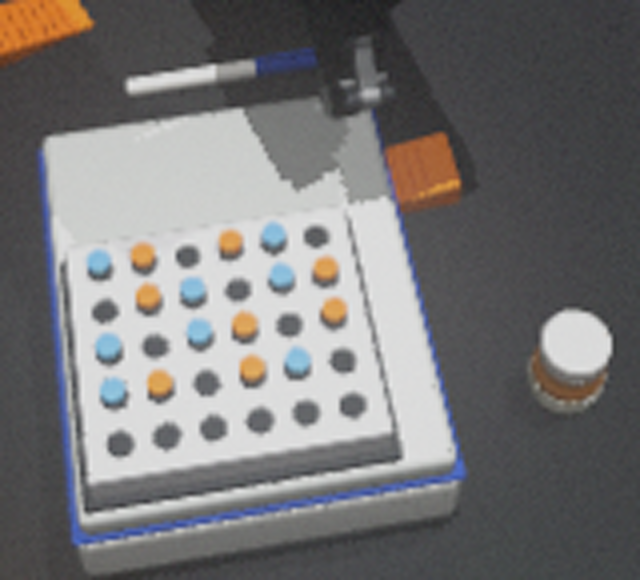

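The fingertips are at crop (340,110), just over the front-left corner, and nothing else is touched. I lower to contact.

Request:
step_arm:
  dp:
    - [0,0,0.02]
    - [0,0,0.035]
    - [0,0,0.045]
    - [0,0,0.05]
    - [0,0,0.053]
    - [0,0,0.053]
  twist: [0,0,0,0,0,0]

```text
time_s: 11.88
tool_pos: [0.5486, 0.0212, 0.0903]
eef_rot: [0.0, 0.791, 0.612, -0.0]
contact_force: [-1.3, -0.2, -0.8]
finger_gap: -0.0
```

```bash
python3 f.py
```

```text
t 11.875 pos [0.5486 0.0212 0.0903] yaw 1.3172 F [-1.3  -0.21 -0.75] gap -0.0
dp [-0.0008 -0.0028  0.2777] twist -0.0003 z axis [ 0. -0. -1.]
F tool [-0.53 -1.21  0.75]
```

Request:
step_arm:
  dp:
    - [0,0,0.003]
    - [0,0,0.005]
    - [0,0,0.005]
  twist: [0,0,0]

```text
time_s: 12.25
tool_pos: [0.5487, 0.0213, 0.0899]
eef_rot: [0.0, 0.791, 0.612, 0.0]
contact_force: [-3.8, -0.1, 12.9]
finger_gap: 0.0003
```

```bash
python3 f.py
```

```text
t 12.25 pos [0.5487 0.0213 0.0899] yaw 1.3172 F [-3.79 -0.06 12.92] gap 0.0003
dp [-0.0011 -0.0034  0.2764] twist -0.0002 z axis [ 6.e-04 -0.e+00 -1.e+00]
F tool [ -1.01  -3.65 -12.92]
```

Request:
step_arm:
  dp:
    - [0,0,0.001]
    - [0,0,0.001]
    - [0,0,0.001]
    - [0,0,0.001]
    - [0,0,0.001]
    - [0,0,0.001]
    - [0,0,0.001]
    - [0,0,0.001]
  twist: [0,0,0,0,0,0,0,0]

```text
time_s: 13.25
tool_pos: [0.5487, 0.0213, 0.0899]
eef_rot: [0.0, 0.791, 0.612, 0.0]
contact_force: [-5.4, 0.7, 15.9]
finger_gap: 0.0002
```

```bash
python3 f.py; python3 -c "
from h import *
a=vision.capture('scene');cv2.imwrite('pics/s6.png',cv2.resize(a[200:345,215:375],None,fx=4,fy=4,interpolation=cv2.INTER_CUBIC))"; python3 f.py
```

```text
t 13.25 pos [0.5487 0.0213 0.0899] yaw 1.3172 F [-5.41  0.69 15.95] gap 0.0002
dp [-0.0012 -0.0034  0.2763] twist -0.0002 z axis [ 6.e-04 -0.e+00 -1.e+00]
F tool [ -0.69  -5.4  -15.95]
t 13.3 pos [0.5487 0.0213 0.0899] yaw 1.3172 F [-5.82 -0.13 16.65] gap -0.0002
dp [-0.0012 -0.0034  0.2763] twist -0.0002 z axis [ 7.e-04  0.e+00 -1.e+00]
F tool [ -1.59  -5.59 -16.66]
```

View pics/s6.png

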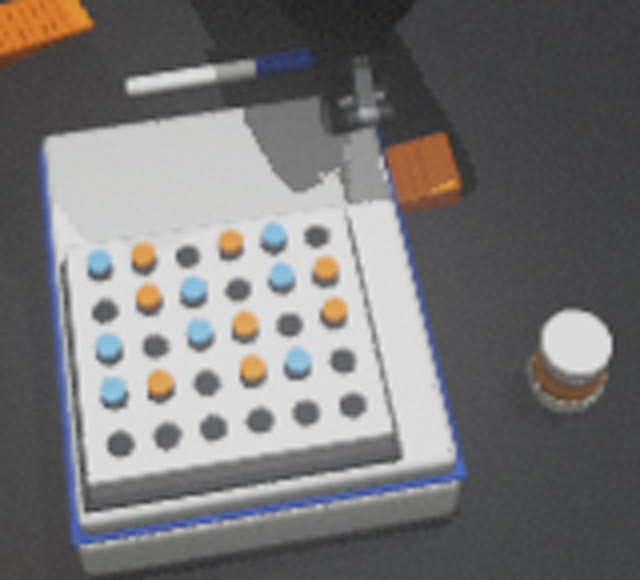

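The fingers press at crop (345,125) on the corner. The wedge's back edge is still at (445,132)–(462,186) and the shaker's corners are unmoved. The press holds at about 16 N with the tip at z = 0.0899, so the corner is not sinking. I hand the job in.

```bash
python3 -c "
from bench import manip
print(manip.close_job())"
```

```text
the job is handed in; nothing more can be done
None
```

The wedge is seated under the worn foot, and I handed the job in at about 13.3 s while still pressing on that corner.

**What I did:** I chose the leftmost of the four orange wedges. With the fingers shut, I pushed it straight in, thin end first, until the push force reached about 8.5 N. I then backed the fingers off and pressed down on the corner above the foot.

**Last checks:**
- **Press:** it held at about 16 N, with the fingertips steady at z = 89.9 mm against a nominal 90 mm, so the corner did not sink. The fingers were within about 2 mm of the estimated corner point.
- **Wedge:** the pictures put the foot axis about 3.5 mm off the wedge's centre line (limit 20 mm) and about 25 mm in from its thin end. The wedge did not visibly move during the press.
- **Surroundings:** in the last picture the shaker, marker and jar had not visibly moved. The timer and reagent bottle were not rechecked; the arm went nowhere near the timer and passed the bottle well above and to one side.

**Small disagreements:** my first fit had the wedge's back about 4 mm too far from the shaker, which I corrected before pushing. The press also carried about 5 N sideways, with no visible slip. The load on the wedge could not be measured; I infer it from the corner not sinking.

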